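Empty the scale's scoop into the carton under the low bench shelf

ROBOT

A 6-joint arm with a two-finger parallel gripper is mounted at the origin on the work surface. World frame = base frame: x ahead of the robot, y to its left, z up, the work surface at z = 0. Lengths are in m, angles in rad, forces in N, time in s.
With the tool pointing down it reaches from about 0.35 to 0.8 m from the base axis. Payload 7.3 kg.
Tool frame: the origin (TCP) lies midway between the tips of the shut fingers; the grasp point (between the pads) lies 19 mm behind it (arm.grip_depth is the distance from the TCP to the grasp point, in m); z points along the fingers, y is the line along which they close (so a half turn about z gives the same grasp; the last joint's range is limited). The gripper opens to 85 mm and grips with 20 to 120 N. Pads are 22 mm wide; open, the fingers measure 114 mm over their backs; the gripper's body (76 mm by 85 mm) begins 54 mm behind the grasp point. The pads swing forward as they close: fully open they stand 13 mm farther back than shut.
Start: joints at [0.999, 0.342, 1.524, -0, 1.275, -0.146], TCP at [0.217, 0.478, 0.231] pointing down, gripper open.
Joint ranges: [-2.53, 2.53], [-0.77, 2.02], [0.04, 2.7], [-1, 4.14], [0.28, 2.66], [-3.11, 3.11]. Speed limits (rad/s): [2.57, 2.57, 3.14, 3.14, 3.14, 3.14].

INTERFACE

Orientations are given as a unit quaternion [x, y, z, w].
In Python, from workcell import arm, imaging, ticket gives the robot as it stands. The module is installed in compiled form; this text tells all that it offers.
- The arm moves only by the tool jog_arm, never from a script. Its argument "deltas" is a list of rows, each a list of 3 entries, a list of its own where there are three numbers: the gripper's target within -1 to 1 (shut at 1, half-way at 0, fully open at -1), then the shift along the tool's x, y, z in m, then the turn, a rotation vector about the tool's x, y, z in degrees. In form: [[claw, [x, y, z], [wx, wy, wz]], ...]. A call has 1 to 12 rows; each row shifts and turns the commanded pose from where the row before left it, along the tool's axes as they then stand; what a row does not reach is not made up. A row lasts 1/12 s, in which the tool goes at most 41.7 mm and 7.16 degrees, less where a joint would pass 70% of its speed; a pose out of reach is approached as far as the arm can. A call is refused whole if a number of a shift passes 0.0417 or a number of a turn 7.16, either way. A call with a gripper value outside its range is refused whole. The fingers move at their own pace and stop on an object; the grip force is fixed at half the most. Time passes only in rows, so rows that do not move let the fingers close. It gives the time, the measured TCP pose, the force, the opening and the grip force at its end, in the units of the state.
- arm.state(): the state, without advancing time (a new reading comes with each control period).
- imaging.camera(name): name is "scene" or "top" or "wrist"; returns a dict with "image" (420x560x3 uint8, red, green, blue), "K" (3x3 intrinsics, pixels), "dist" ([k1, k2, p1, p2, k3] as OpenCV has them; the pictures are not rectified), "R" (3x3) and "t" (3): a world point X has camera coordinates R X + t. Camera axes: x right, y down, z forward; pixel columns grow to the right and rows downward; lengths in m; the calibration is good to about 2 mm. A picture is of the moment at which its call begins. There is no depth.
- ticket.job_done(): hands the job in; it is judged then, once.
The state is a dict: "time_s": time; "joints": joint angles; "qd": joint speeds; "effort": joint torques, N m; "eef_pos": TCP position; "orientation": TCP orientation; "force": force on the tool from outside, world axes, zero at the start; "ft_torque": the same for the moment, N m; "width": finger opening in m; "gripper_force": force on a finger pad.
Only numpy, scipy, OpenCV 4.12 (cv2) and the standard library are available. Lean on these libraries where they do the work, as an engineer would, in place of code of your own. Each camera call takes 0.05 s, during which the arm holds its last target. There are 200 camera calls.

TASK

Three counted tins are in the metal scoop on the counting scale: carry the scoop level by its grip tab, bring its mouth in under the low shelf, rest it lightly on the near edge of the shipping carton there, then tip it slowly so that all the tins slide down into the carton and do not shoot out. Do not touch the tins with the fingers, knock the shelf, shove the carton or disturb the other things on the bench. Put the empty scoop back squarely on the scale's pan, lying as before, and let go.

Things in the scene. Friction and masses are not known exactly. Their poses are not given: they have to be found in the camera images.
- scoop: Bare aluminium flat-bottomed scale scoop lying loose on the scale's pan, 240 g empty: 230 mm long (x), 94 wide (y), sheet 4 thick. Open on top and at its mouth (+x end, no edge there); rear wall (-x end) 60 high; side walls slope from 60 high at the rear to 32 at the mouth. A grip tab stands out behind the rear wall. Origin: centre of the underside; x to the mouth, z up.
- scoop_grip (a point): Middle of the scoop's flat grip tab, 128 mm behind and 87 above the scoop's origin; axes as the scoop's. The tab, 60 mm wide (y), 10 thick, 68 long, leaves the rear wall 46 mm above the underside and leans back 22 degrees from upright, its top 109 mm above the underside; this point is 44 mm along it. Grip it across its thickness with the gripper leaning like the tab.
- scoop_lip (a point): Middle of the scoop's mouth edge, on the underside: 115 mm ahead of the scoop's origin. Axes as the scoop's.
- tin1: Plain round aluminium tin with a screw lid, 64 mm diameter, 30 high, 60 to 130 g; origin at the centre of its underside, z along its axis. Three alike stand flat in the scoop in a row; this one at the rear. They begin to slide when the scoop is tipped somewhere between 22 and 38 degrees; how far differs each time and is not told.
- tin2: Same tin, the middle one.
- tin3: Same tin, the one nearest the mouth, its edge about 15 to 25 mm from the mouth edge.
- scale: Grey counting scale, fixed, with a flat stainless pan 210 mm (x) by 190 (y), its top 80 above the bench, its centre 5 mm ahead (+x) of the origin. Sloped key panel at the -x end, reaching 178 mm behind the origin, at most 62 high. Origin at bench height. At the start the scoop lies on the pan within 25 mm of the middle and within 0.1 rad of parallel to the scale's x.
- carton: Open brown shipping carton, 450 g, standing loose on the bench under the shelf: 190 mm (x) by 230 (y), 100 high outside, walls and floor 4 thick, flaps folded down outside (up to 10 mm beyond the walls, below the rim). Origin: centre of the underside; z up; its -x side faces the robot.
- carton_near_rim (a point): Middle of the carton's upper edge on the side facing the robot (outer face), 100 mm above the bench. Axes as the carton's.
- shelf_edge (a point): Middle of the lower front edge of the low shelf, on the robot's side, 233 to 257 mm above the bench. The shelf reaches 228 mm to either side (y) and 208 mm back from here (+x); nothing hangs lower. Its front edge is about 5 to 45 mm nearer to the robot than the carton's near side. Axes: x away from the robot, z up.
- shelf: The fixed low shelf: orange-yellow beams 32 mm high round a wire deck, hung on two posts at the rear, open below at front and sides. Low stock on the deck stands 110 mm or more behind the front edge, at most 60 mm above the beams. Origin at the same point as shelf_edge.
- dispenser: Black bench tape dispenser with a brown tape roll, 185 by 64 mm, 120 mm high, standing on the bench on the other side from the scale. Leave alone. Origin: centre of the underside.
- roll_a: Brown tape roll lying flat, 104 mm diameter, 48 mm high, in front of the shelf between scale and dispenser. Leave alone. Origin: centre of the underside.
- roll_b: Same tape roll, close in front of the robot. Leave alone.
- cutter: Grey box cutter lying on the bench in front of the shelf, 150 mm long, 28 mm wide, 19 mm high. Leave alone. Origin: centre of the underside.
- marker: Flat-sided marker pen, white with a black cap, 137 mm long, 16 mm high, lying on the bench beside the cutter in front of the shelf. Leave alone. Origin: on its underside, 16 mm from the middle towards the white end.
There are look-alikes about, which are no part of the job. Leave any blue look-alike of the tin2 alone.

How it is judged:
By the outcome, as a careful person would: the job done as asked, in the order asked, and still so for the second after the job is handed in, with the robot touching nothing.
It also fails if it takes over 64 s, if anything falls off the work surface, if the arm or the gripper's body presses on something with over 40 N, if the wrist force passes 120 N, or if a joint passes its speed limit or range.

## Working session

There is one attempt and no reset: what is moved stays moved. The work goes in short steps, Python scripts to look and compute and a tool call to move; the robot and the scene stay as the last step left them, time stands still between calls to the robot, and variables do not carry over. Pictures are saved under pics/ and viewed, at most 10 in all, crops included, and the job is handed in when it is done.

Besides the shell and the picture viewer there is one more tool, called as name(argument=value, ...), one argument or row to a line, values as JSON. jog_arm: Moves the arm, as the interface text tells. Its arguments: {"type":"object","properties":{"deltas":{"type":"array"}},"required":["deltas"]}

```bash
mkdir -p pics
cat > h.py <<'E'
import numpy as np, cv2, json
from scipy.spatial.transform import Rotation as Rn
from workcell import arm, imaging, ticket
E
python3 - <<'E'
from h import *
for n in ("scene","top"):
    c=imaging.camera(n); im=c["image"][:,:,::-1]
    cv2.imwrite(f"pics/{n}0.png",cv2.resize(im,(800,600),interpolation=cv2.INTER_CUBIC))
    cv2.imwrite(f"{n}0.png",im)
    np.savez(f"{n}0.npz",**{k:np.array(c[k]) for k in("K","dist","R","t")})
    print(n,c["K"],c["dist"],c["R"],c["t"])
print(arm.state(),arm.grip_depth)
E
```

```text
scene [[446.20864176   0.         284.07131657]
 [  0.         446.20864176 204.66063901]
 [  0.           0.           1.        ]] [0.01068081 0.         0.         0.         0.        ] [[ 0.9996915  -0.02325845  0.00871527]
 [-0.01010191 -0.70129513 -0.71279947]
 [ 0.02269059  0.71249153 -0.70131374]] [-0.55717336  0.07181525  1.25346089]
top [[408.87302378   0.         278.12455263]
 [  0.         408.87302378 204.79027214]
 [  0.           0.           1.        ]] [0.01451614 0.         0.         0.         0.        ] [[ 0.02201865 -0.99945361 -0.02465078]
 [-0.98278258 -0.01711386 -0.18397149]
 [ 0.1834491   0.02827716 -0.98262242]] [-0.08641808  0.56314681  1.13141728]
{'time_s': 0.1, 'joints': array([ 9.98985579e-01,  3.42633271e-01,  1.52493023e+00,  1.14332921e-05,
        1.27540094e+00, -1.46029245e-01]), 'qd': array([-0.00039271, -0.00103974, -0.00305838,  0.00062783, -0.00099226,
        0.00013437]), 'effort': array([ 2.09071492e-03, -4.34445333e+01, -2.46491396e+01, -1.45193881e-04,
        4.64425801e-03,  2.32941005e-05]), 'eef_pos': array([0.21663513, 0.4778233 , 0.23070267]), 'orientation': array([ 2.11287849e-01,  9.77423641e-01, -6.40264079e-04, -2.46048134e-04]), 'force': array([ 0.00594987, -0.51378647,  0.36058849]), 'ft_torque': array([ 0.0314124 , -0.00851805,  0.05539886]), 'gripper_force': 0.0, 'width': 0.08571405448524762} 0.0187
```

View pics/scene0.png

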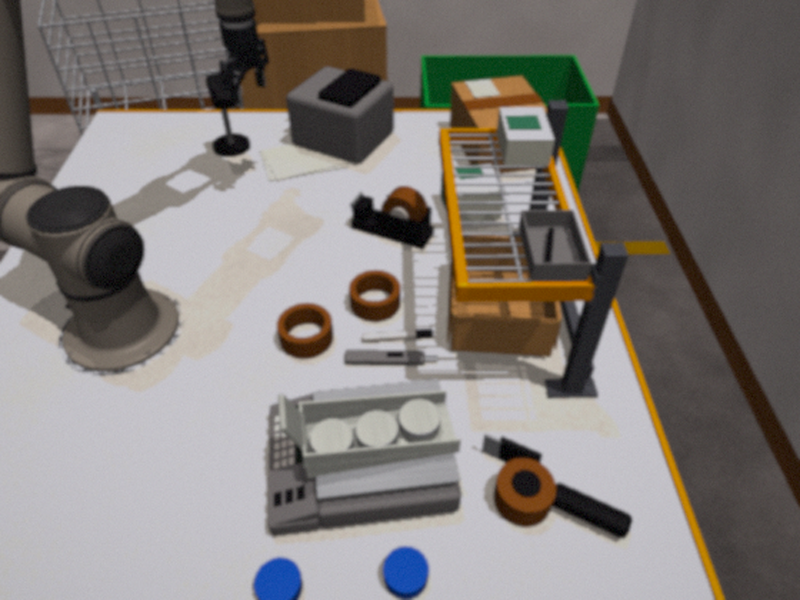

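View pics/top0.png

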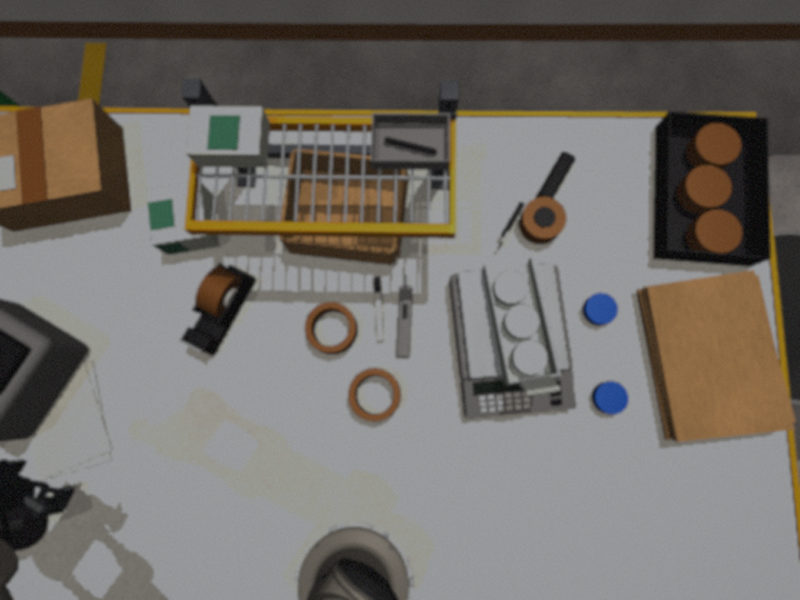

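The scene view (800x600 scale) shows the scoop with three white tins at about (378,430) on the scale, the carton under the orange shelf at (505,320), rolls at (375,295) and (305,330), and cutter and marker at (390,345). Blue look-alike tins are at (278,580) and (405,572). The top view shows the scoop tins at (510,288), (521,322) and (529,357), the grip tab at (541,385), and the blue tins at (600,308) and (610,397). Only the white tins in the scoop are part of the job. Next I'll take close crops.

Run:
```python
from h import *
def crop(n,x0,y0,w,h,s): 
    im=cv2.imread(f"{n}0.png")[y0:y0+h,x0:x0+w]
    return cv2.resize(im,None,fx=s,fy=s,interpolation=cv2.INTER_CUBIC)
a=crop("scene",180,260,160,115,5)  # 800x575
cv2.imwrite("pics/c1.png",a)
b=np.hstack([crop("top",305,175,105,120,4),np.zeros((480,4,3),np.uint8),crop("top",190,85,94,120,4)])
cv2.imwrite("pics/c2.png",b); print(b.shape)
cv2.imwrite("pics/c3.png",crop("scene",300,80,160,190,3))
```

```text
(480, 800, 3)
```

View pics/c1.png

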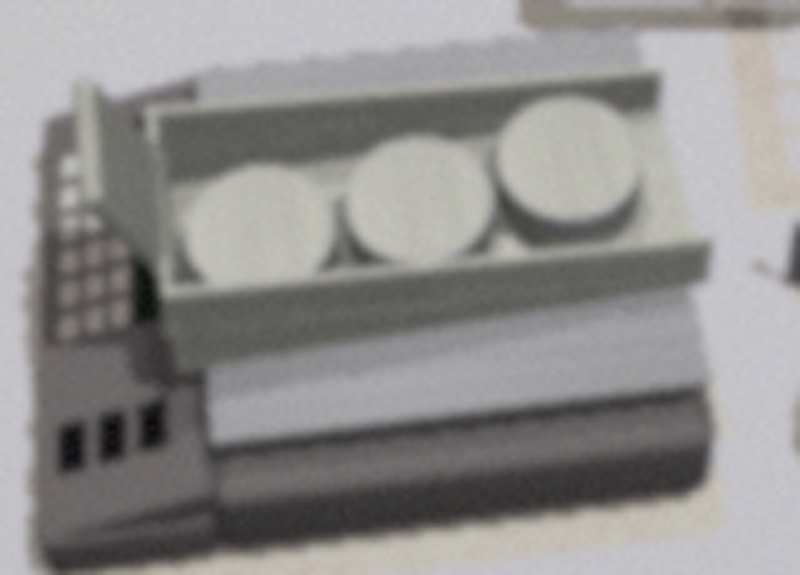

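View pics/c2.png

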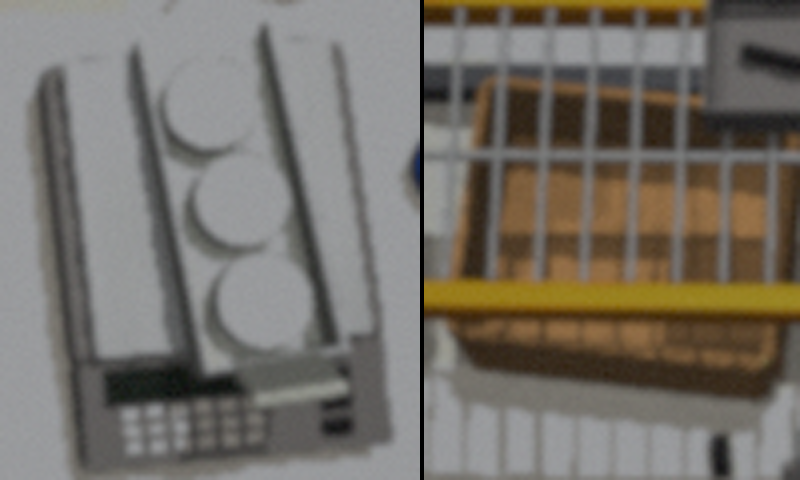

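View pics/c3.png

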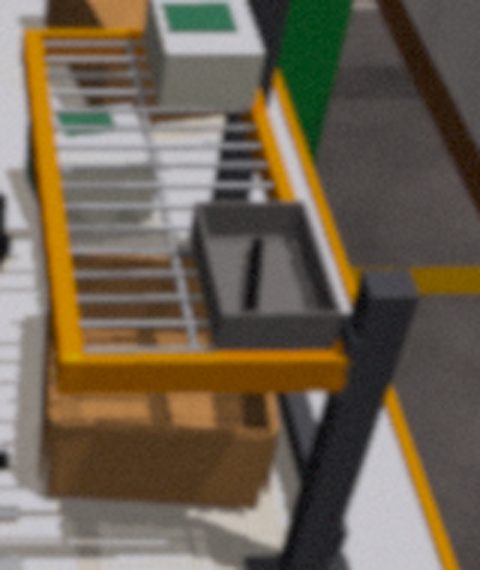

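Crop c1 shows the scoop's near wall running from (168,293) to (711,243) and its far wall from (155,110) to (660,75). The tab's top edge is at (83,85)–(90,205), and the tin lids are at (260,232), (420,202) and (568,160). In c2 the carton rim is at (455,325)–(768,365) and the shelf's front beam at y≈283–312. In c3 the shelf's near corner bottom is at (63,392). I'll fit these next.

```bash
cat >> h.py <<'E'
from scipy.optimize import least_squares
def cam(n):
    d=np.load(f"{n}0.npz"); return {k:d[k] for k in d}
def proj(c,X):
    return cv2.projectPoints(np.atleast_2d(np.asarray(X,float)),cv2.Rodrigues(c["R"])[0],c["t"],c["K"],c["dist"])[0][:,0]
def P(x,y,yaw,z,L):
    L=np.atleast_2d(L); c,s=np.cos(yaw),np.sin(yaw)
    return np.c_[x+c*L[:,0]-s*L[:,1],y+s*L[:,0]+c*L[:,1],z+L[:,2]]
def fit(obs,p0,f,show=True):
    # obs: (cam, local pt, px)
    C={n:cam(n) for n in("scene","top")}
    def r(p): return np.concatenate([(proj(C[n],f(p,L))[0]-np.array(u)) for n,L,u in obs])
    s=least_squares(r,p0,loss="soft_l1")
    if show: print(np.round(s.x,4)); print(np.round(r(s.x).reshape(-1,2),1).tolist())
    return s.x
def px(u,v,s,x0,y0): return ((u+.5)/s-.5+x0,(v+.5)/s-.5+y0)
E
python3 - <<'E'
from h import *
S=lambda u,v:px(u,v,5,180,260); T=lambda u,v:px(u,v,4,305,175)
C3=lambda u,v:px(u,v,3,300,80); T2=lambda u,v:px(u-424,v,4,190,85); F=lambda u,v:px(u,v,1/.7,0,0)
for n in("scene","top"): c=cam(n); print(n,-c["R"].T@c["t"])
obs=[("scene",[-.115,-.047,.06],S(168,293)),("scene",[.115,-.047,.032],S(711,243)),("scene",[-.115,.047,.06],S(150,110)),
("scene",[.115,.047,.032],S(660,73)),("scene",[.115,-.047,0],S(705,280)),("scene",[-.115,-.047,0],S(178,372)),
("top",[.115,.047,.032],T(133,45)),("top",[.115,-.047,.032],T(265,26)),
("scene",[-.137,.03,.109],S(83,82)),("scene",[-.137,-.03,.109],S(90,205)),("top",[-.137,.03,.109],T(255,402)),("top",[-.137,-.03,.109],T(350,390))]
print("scoop");fit(obs,[.45,-.3,0],lambda p,L:P(*p,.08,L))
for k,(a,b) in enumerate([((260,232),(264,302)),((420,202),(240,202)),((568,160),(208,104))]):
    fit([("scene",[0,0,0],S(*a)),("top",[0,0,0],T(*b))],[.45,-.3],lambda p,L:P(p[0],p[1],0,.114,L))
print("pan") # pan 210x190 centre
fit([("top",[.105,.095,0],T(62,62)),("top",[-.105,.095,0],T(92,362)),("top",[.105,-.095,0],T(338,40)),("top",[-.105,-.095,0],T(378,332)),("scene",[-.105,-.095,0],S(212,447)),("scene",[.105,-.095,0],S(708,388)),("scene",[-.105,.095,0],S(197,75)),("scene",[.105,.095,0],S(635,28))],[.45,-.3,0],lambda p,L:P(*p,.08,L))
print("carton")
fit([("top",[-.095,.115,.1],T2(455,325)),("top",[-.095,-.115,.1],T2(768,368)),("top",[.095,.115,.1],T2(485,78)),
("scene",[.095,-.115,.1],C3(275,430)),("scene",[.095,-.115,0],C3(255,507)),("scene",[-.095,-.115,0],C3(52,495))],[.7,0,0],lambda p,L:P(*p,0,L))
print("shelf: x y yaw z")
fit([("top",[0,-.228,.032],F(454,225)),("top",[0,.228,.032],F(188,222)),("top",[0,-.228,0],F(453,235)),("top",[0,.228,0],F(189,232)),
("top",[.208,-.228,.032],F(455,115)),("top",[.208,.228,.032],F(192,112)),
("scene",[0,-.228,.032],C3(60,360)),("scene",[0,-.228,0],C3(63,392)),("scene",[.208,-.228,.032],C3(345,352)),("scene",[.208,-.228,0],C3(342,388)),("scene",[0,.228,.032],C3(25,32))],[.65,0,0,.24],lambda p,L:P(p[0],p[1],p[2],p[3],L))
E
```

```text
scene [ 0.52928517 -0.85567557  0.93511513]
top [ 0.3477962  -0.10872652  1.21322867]
scoop
[ 0.5078 -0.3078  0.1786]
[[-1.0, 1.2], [0.1, -0.5], [-1.2, -0.0], [-0.4, -1.6], [0.3, 0.2], [-0.0, 0.6], [0.2, -1.2], [0.9, -1.8], [-0.6, -0.2], [-0.1, -0.2], [-0.8, -0.2], [-0.4, -1.0]]
[ 0.4361 -0.3267]
[[-0.4, -0.2], [0.2, -0.6]]
[ 0.5037 -0.3126]
[[-0.6, -0.4], [0.4, -0.8]]
[ 0.5691 -0.2921]
[[-0.2, -0.4], [0.4, -0.3]]
pan
[ 0.5115 -0.3016  0.1094]
[[0.5, -0.6], [1.2, -1.0], [-1.4, -1.2], [-0.8, 0.3], [-1.1, 0.1], [0.3, -0.0], [-0.7, -0.2], [-0.3, 0.2]]
carton
[ 0.7456  0.0393 -0.0913]
[[-2.8, 0.7], [-0.5, -1.6], [-0.6, -0.1], [0.3, 1.6], [0.4, 1.0], [-2.0, 0.9]]
shelf: x y yaw z
[ 0.6292  0.0548 -0.0014  0.2452]
[[0.0, 4.0], [-4.3, 3.1], [-0.2, 0.8], [0.0, -0.1], [-0.2, -0.5], [0.4, -0.4], [1.0, -0.0], [-1.0, -0.1], [3.2, 1.8], [1.0, 0.4], [-0.1, -1.4]]
```

Fit results:
- **Scoop:** (0.508, -0.308), yaw 0.18.
- **Scale:** yaw 0.11.
- **Carton:** near rim about (0.651, 0.048), yaw -0.09.
- **Shelf edge:** x 0.629, z 0.245.

Next I'll write a planning helper.

```bash
cat >> h.py <<'E'
GD=.0187
def Rt(yaw,phi_deg):
    f=np.radians(phi_deg); c,s=np.cos(f),np.sin(f)
    return Rn.from_euler("z",yaw).as_matrix()@np.array([[0,c,s],[1,0,0],[0,s,-c]])
# scoop-frame TCP offset at grasp: R_tool(level) = Rz(yaw)@Rt(0,22)
OFF=np.array([-.128,0,.087])+GD*Rt(0,22)[:,2]
def tcp_from_scoop(o,yaw,tip=0.):   # o: scoop origin, tip deg nose-down
    Rs=Rn.from_euler("ZY",[yaw,np.radians(tip)]).as_matrix()
    return np.array(o)+Rs@OFF, Rs@Rt(0,22)
def tcp_from_pivot(piv,yaw,tip,p=0.): # underside point p behind lip sits at piv
    Rs=Rn.from_euler("ZY",[yaw,np.radians(tip)]).as_matrix()
    return tcp_from_scoop(np.array(piv)-Rs@np.array([.115-p,0,0]),yaw,tip)
def rows(pos,R,n,start=None):
    if start is None:
        s=arm.state(); p0=s["eef_pos"]; R0=Rn.from_quat(s["orientation"]).as_matrix()
    else: p0,R0=start
    w=Rn.from_matrix(R0.T@R).as_rotvec()/n
    A=sum(Rn.from_rotvec(w*i).as_matrix() for i in range(n))
    d=np.linalg.solve(A,R0.T@(np.array(pos)-p0))
    print(n,"x [c,",np.round(d,4).tolist(),",",np.round(np.degrees(w),2).tolist(),"]")
    return pos,R
E
python3 - <<'E'
from h import *
g,R=tcp_from_scoop([.508,-.308,.08],.179)
print("grasp tcp",g)
w1=rows([.42,.12,.40],Rt(.65,10),12)
w2=rows(g-R[:,2]*.10,R,14,w1)
E
```

```text
grasp tcp [ 0.38893837 -0.32954261  0.14966166]
12 x [c, [-0.0321, -0.0124, -0.0149] , [-0.82, -0.21, 2.36] ]
14 x [c, [-0.0276, -0.0206, 0.0062] , [-0.84, -0.53, 1.86] ]
```

jog_arm(
  deltas=[
    [-1,[-0.0321,-0.0124,-0.0149],[-0.82,-0.21,2.36]],
    [-1,[-0.0321,-0.0124,-0.0149],[-0.82,-0.21,2.36]],
    [-1,[-0.0321,-0.0124,-0.0149],[-0.82,-0.21,2.36]],
    [-1,[-0.0321,-0.0124,-0.0149],[-0.82,-0.21,2.36]],
    [-1,[-0.0321,-0.0124,-0.0149],[-0.82,-0.21,2.36]],
    [-1,[-0.0321,-0.0124,-0.0149],[-0.82,-0.21,2.36]],
    [-1,[-0.0321,-0.0124,-0.0149],[-0.82,-0.21,2.36]],
    [-1,[-0.0321,-0.0124,-0.0149],[-0.82,-0.21,2.36]],
    [-1,[-0.0321,-0.0124,-0.0149],[-0.82,-0.21,2.36]],
    [-1,[-0.0321,-0.0124,-0.0149],[-0.82,-0.21,2.36]],
    [-1,[-0.0321,-0.0124,-0.0149],[-0.82,-0.21,2.36]],
    [-1,[-0.0321,-0.0124,-0.0149],[-0.82,-0.21,2.36]],
  ],
)

```text
time_s: 1.1
eef_pos: [0.4202, 0.1186, 0.4007]
orientation: [0.444, 0.892, 0.079, 0.039]
force: [0.4, -0.7, 0.3]
width: 0.0854
gripper_force: 0.0
```

Run:
```python
from h import *
g,R=tcp_from_scoop([.508,-.308,.08],.179)
s=arm.state();print(s["eef_pos"],s["joints"],Rn.from_quat(s["orientation"]).as_matrix())
rows(g-R[:,2]*.10,R,14)
```

```text
[0.42018534 0.1186203  0.40065045] [ 0.02430006 -0.0071307   1.50778408  0.102448    1.49773137 -0.62343631] [[-6.03243668e-01  7.85203194e-01  1.39832118e-01]
 [ 7.97556896e-01  5.93960118e-01  1.05424740e-01]
 [-2.74858742e-04  1.75120876e-01 -9.84546902e-01]]
14 x [c, [-0.0276, -0.0206, 0.0062] , [-0.84, -0.53, 1.85] ]
```

jog_arm(
  deltas=[
    [-1,[-0.0276,-0.0206,0.0062],[-0.84,-0.53,1.85]],
    [-1,[-0.0276,-0.0206,0.0062],[-0.84,-0.53,1.85]],
    [-1,[-0.0276,-0.0206,0.0062],[-0.84,-0.53,1.85]],
    [-1,[-0.0276,-0.0206,0.0062],[-0.84,-0.53,1.85]],
    [-1,[-0.0276,-0.0206,0.0062],[-0.84,-0.53,1.85]],
    [-1,[-0.0276,-0.0206,0.0062],[-0.84,-0.53,1.85]],
    [-1,[-0.0276,-0.0206,0.0062],[-0.84,-0.53,1.85]],
    [-1,[-0.0276,-0.0206,0.0062],[-0.84,-0.53,1.85]],
    [-1,[-0.0276,-0.0206,0.0062],[-0.84,-0.53,1.85]],
    [-1,[-0.0276,-0.0206,0.0062],[-0.84,-0.53,1.85]],
    [-1,[-0.0276,-0.0206,0.0062],[-0.84,-0.53,1.85]],
    [-1,[-0.0276,-0.0206,0.0062],[-0.84,-0.53,1.85]],
  ],
)

```text
time_s: 2.1
eef_pos: [0.3725, -0.275, 0.2678]
orientation: [0.605, 0.776, 0.138, 0.111]
force: [0.9, -0.2, 0.3]
width: 0.0854
gripper_force: 0.0
```

jog_arm(
  deltas=[
    [-1,[-0.0276,-0.0206,0.0062],[-0.84,-0.53,1.85]],
    [-1,[-0.0276,-0.0206,0.0062],[-0.84,-0.53,1.85]],
    [-1,[0,0,0],[0,0,0]],
    [-1,[0,0,0],[0,0,0]],
  ],
)

```text
time_s: 2.43
eef_pos: [0.3517, -0.3358, 0.2412]
orientation: [0.63, 0.753, 0.147, 0.121]
force: [0.9, -0.1, 0.1]
width: 0.0854
gripper_force: 0.0
```

Run:
```python
from h import *
s=arm.state();print(s["eef_pos"],s["joints"])
g,R=tcp_from_scoop([.508,-.308,.08],.179)
rows(g-R[:,2]*.10,R,1)
c=imaging.camera("wrist"); im=c["image"][:,:,::-1].copy()
np.savez("wrist0.npz",**{k:np.array(c[k]) for k in("K","dist","R","t")})
L=[[-.1536+.0164,y,.109] for y in(-.03,.03)]+[[-.115,y,.06] for y in(-.047,.047)]+[[.115,y,.032] for y in(-.047,.047)]
q=proj(c,P(.508,-.308,.179,.08,L)); print(np.round(q,1).tolist())
im=cv2.resize(im,(800,600),interpolation=cv2.INTER_CUBIC)
for u in q: cv2.circle(im,tuple(int(round(v/.7)) for v in u),4,(0,0,255),1)
cv2.imwrite("pics/w0.png",im)
```

```text
[ 0.35170969 -0.33584893  0.24124295] [-1.16602097  0.17738487  1.78916555  0.41759332  1.12334937 -1.5155458 ]
1 x [c, [-0.0004, 0.0007, -0.0009] , [0.0, -0.14, -0.17] ]
[[285.6, 275.0], [285.4, 187.9], [288.4, 262.7], [288.4, 150.3], [457.5, 219.8], [469.0, 140.0]]
```

View pics/w0.png

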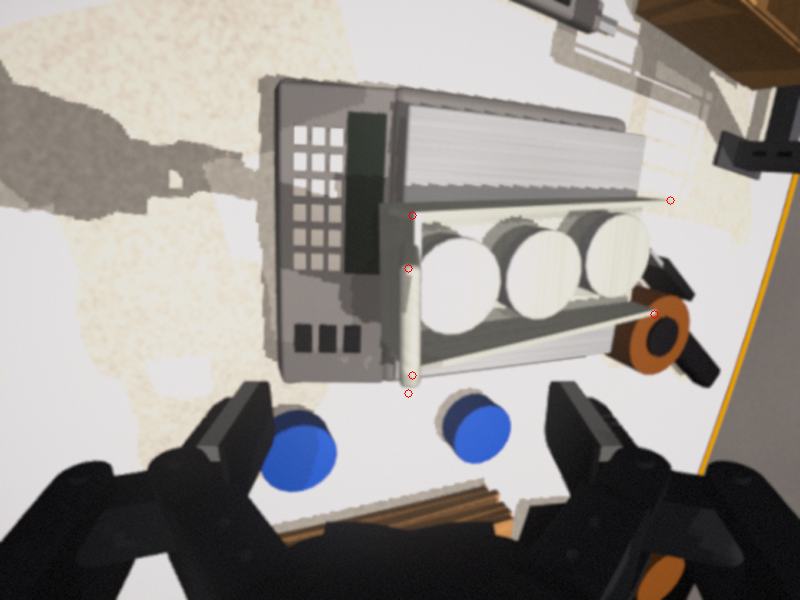

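The wrist view shows the tab at (410,262–385), within about 3 mm of the prediction of (408,268–393). It stands between the open fingers, so I'll descend along it and close.

jog_arm(
  deltas=[
    [-1,[0.001,0,0.012],[0,0,0]],
    [-1,[0.001,0,0.0125],[0,0,0]],
    [-1,[0.001,0,0.0125],[0,0,0]],
    [-1,[0,0.0005,0.0125],[0,0,0]],
    [-1,[0,0,0.0125],[0,0,0]],
    [-1,[0,0,0.0125],[0,0,0]],
    [-1,[0,0,0.0125],[0,0,0]],
    [-1,[0,0,0.0125],[0,0,0]],
    [-1,[0,0,0],[0,0,0]],
  ],
)

```text
time_s: 3.23
eef_pos: [0.3901, -0.323, 0.1495]
orientation: [0.628, 0.755, 0.148, 0.121]
force: [-1.0, -0.1, 0.2]
width: 0.0855
gripper_force: 0.0
```

jog_arm(
  deltas=[
    [0,[0,0,0],[0,0,0]],
    [0.4,[0,0,0],[0,0,0]],
    [0.6,[0,0,0],[0,0,0]],
    [0.7,[0,0,0],[0,0,0]],
    [0.8,[0,0,0],[0,0,0]],
    [1,[0,0,0],[0,0,0]],
    [1,[0,0,0],[0,0,0]],
    [1,[0,0,0],[0,0,0]],
    [1,[0,0,0],[0,0,0]],
    [1,[0,0,0],[0,0,0]],
  ],
)

```text
time_s: 4.07
eef_pos: [0.3892, -0.3256, 0.1503]
orientation: [0.629, 0.754, 0.147, 0.122]
force: [-2.3, -1.8, -0.7]
width: 0.0096
gripper_force: 59.9
```

jog_arm(
  deltas=[
    [1,[0,0.0015,-0.0037],[0,0,0]],
    [1,[0,0.0022,-0.0056],[0,0,0]],
    [1,[0,0.0037,-0.0093],[0,0,0]],
    [1,[0,0.0045,-0.0111],[0,0,0]],
    [1,[0,0.0045,-0.0111],[0,0,0]],
    [1,[0,0.0045,-0.0111],[0,0,0]],
    [1,[0,0.0045,-0.0111],[0,0,0]],
    [1,[0,0.003,-0.0074],[0,0,0]],
    [1,[0,0.0015,-0.0037],[0,0,0]],
    [1,[0,0,0],[0,0,0]],
    [1,[0,0,0],[0,0,0]],
  ],
)

```text
time_s: 4.98
eef_pos: [0.3891, -0.3252, 0.2301]
orientation: [0.629, 0.754, 0.147, 0.122]
force: [-0.2, 0.4, -6.8]
width: 0.0092
gripper_force: 59.0
```

Run:
```python
from h import *
s=arm.state();print(s["eef_pos"],s["force"],s["ft_torque"],s["width"],s["orientation"])
o=[]
for n,(x,y,w,h) in {"scene":(180,220,160,120),"top":(305,140,160,120)}.items():
    c=imaging.camera(n); cv2.imwrite(f"{n}1.png",c["image"][:,:,::-1])
    o.append(cv2.resize(np.ascontiguousarray(c["image"][y:y+h,x:x+w,::-1]),None,fx=4,fy=4,interpolation=cv2.INTER_CUBIC) if 0 else cv2.resize(np.ascontiguousarray(c["image"][y:y+h,x:x+w,::-1]),(800,600) if n=="scene" else (400,300),interpolation=cv2.INTER_CUBIC))
cv2.imwrite("pics/l1.png",o[0])
```

```text
[ 0.38910846 -0.32519191  0.23012725] [-0.21511241  0.42761775 -6.83222057] [-0.18068246  1.14160101 -0.0115042 ] 0.009179731924330243 [0.62881496 0.75373769 0.1468085  0.12214137]
```

View pics/l1.png

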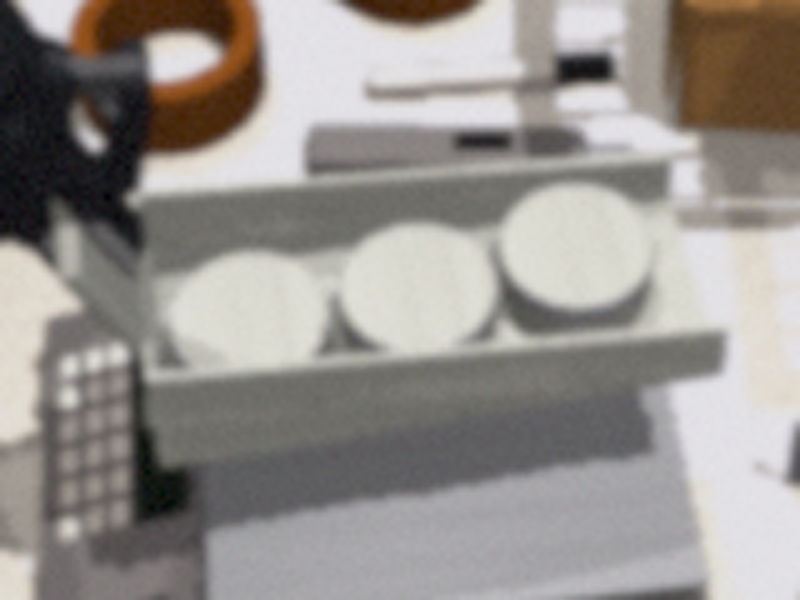

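The scoop hangs in the grip, apparently level, with the tins undisturbed. Its near wall runs (152,377)–(726,333) and its far wall (140,195)–(667,160). I'll fit its real pose relative to the TCP.

Run:
```python
from h import *
S=lambda u,v:px(u,v,5,180,220)
obs=[("scene",[-.115,-.047,.06],S(152,377)),("scene",[.115,-.047,.032],S(726,333)),("scene",[.115,-.047,0],S(721,373)),("scene",[-.115,-.047,0],S(162,464)),("scene",[-.115,.047,.06],S(140,192)),("scene",[.115,.047,.032],S(667,158))]
f=lambda p,L:np.array(p[:3])+Rn.from_euler("ZY",[p[3],p[4]]).apply(np.atleast_2d(L))
p=fit(obs,[.508,-.308,.16,.18,0],f)
s=arm.state();print("expected origin",s["eef_pos"]-Rn.from_euler("z",.179).as_matrix()@OFF, Rn.from_quat(s["orientation"]).as_matrix().round(3).tolist())
p=fit(obs,[.508,-.308,.18],lambda q,L:f([q[0],q[1],.16,q[2],0],L))
p=fit(obs,[.508,-.308,.16],lambda q,L:f([q[0],q[1],q[2],.179,0],L))
# known tab yaw from tool
```

```text
[ 0.5095 -0.2969  0.1459  0.1722  0.0121]
[[0.2, 0.3], [-0.2, -0.2], [-0.5, 0.7], [1.0, -0.1], [-1.0, -0.4], [0.5, -0.2]]
expected origin [ 0.50807414 -0.30351155  0.15996119] [[-0.179, 0.912, 0.368], [0.984, 0.166, 0.069], [0.002, 0.375, -0.927]]
[ 0.5099 -0.3063  0.166 ]
[[-1.4, 0.5], [0.7, -0.5], [0.6, 0.6], [-0.1, 0.3], [-2.2, -1.0], [1.5, -1.2]]
[ 0.5097 -0.2962  0.1454]
[[0.3, 1.0], [-0.2, -1.0], [-0.3, -0.1], [1.4, 0.5], [-1.2, 0.3], [0.2, -0.9]]
```

Run:
```python
from h import *
p,R=tcp_from_pivot([.586,.054,.16],-.091,0)
a=rows(p,R,21); print(p)
```

```text
21 x [c, [0.0192, -0.0008, -0.0003] , [-0.0, -0.28, 0.68] ]
[0.35098161 0.0754459  0.22966166]
```

Run:
```python
from h import *
p,R=tcp_from_pivot([.622,.0505,.15],-.091,0)
a=rows(p,R,21); print(p)
```

```text
21 x [c, [0.0189, 0.0006, 0.0008] , [-0.0, -0.28, 0.68] ]
[0.38698161 0.0719459  0.21966166]
```

jog_arm(
  deltas=[
    [1,[0.0047,0.0002,0.0002],[0,-0.07,0.17]],
    [1,[0.0095,0.0003,0.0004],[0,-0.14,0.34]],
    [1,[0.0142,0.0004,0.0006],[0,-0.21,0.51]],
    [1,[0.0189,0.0006,0.0008],[0,-0.28,0.68]],
    [1,[0.0189,0.0006,0.0008],[0,-0.28,0.68]],
    [1,[0.0189,0.0006,0.0008],[0,-0.28,0.68]],
    [1,[0.0189,0.0006,0.0008],[0,-0.28,0.68]],
    [1,[0.0189,0.0006,0.0008],[0,-0.28,0.68]],
    [1,[0.0189,0.0006,0.0008],[0,-0.28,0.68]],
    [1,[0.0189,0.0006,0.0008],[0,-0.28,0.68]],
    [1,[0.0189,0.0006,0.0008],[0,-0.28,0.68]],
    [1,[0.0189,0.0006,0.0008],[0,-0.28,0.68]],
  ],
)

```text
time_s: 6.08
eef_pos: [0.3737, -0.1253, 0.2243]
orientation: [0.679, 0.709, 0.138, 0.132]
force: [0.8, 0.7, -5.3]
width: 0.0095
gripper_force: 59.0
```

jog_arm(
  deltas=[
    [1,[0.0189,0.0006,0.0008],[0,-0.28,0.68]],
    [1,[0.0189,0.0006,0.0008],[0,-0.28,0.68]],
    [1,[0.0189,0.0006,0.0008],[0,-0.28,0.68]],
    [1,[0.0189,0.0006,0.0008],[0,-0.28,0.68]],
    [1,[0.0189,0.0006,0.0008],[0,-0.28,0.68]],
    [1,[0.0189,0.0006,0.0008],[0,-0.28,0.68]],
    [1,[0.0189,0.0006,0.0008],[0,-0.28,0.68]],
    [1,[0.0189,0.0006,0.0008],[0,-0.28,0.68]],
    [1,[0.0189,0.0006,0.0008],[0,-0.28,0.68]],
    [1,[0.0142,0.0004,0.0006],[0,-0.21,0.51]],
    [1,[0.0095,0.0003,0.0004],[0,-0.14,0.34]],
    [1,[0.0047,0.0002,0.0002],[0,-0.07,0.17]],
  ],
)

```text
time_s: 7.08
eef_pos: [0.385, 0.0727, 0.2183]
orientation: [0.724, 0.663, 0.128, 0.14]
force: [-0.6, -1.3, -5.3]
width: 0.0091
gripper_force: 59.0
```

Run:
```python
from h import *
p,R=tcp_from_pivot([.622,.0505,.15],-.091,0)
rows(p,R,1); s=arm.state(); print(s["eef_pos"],s["joints"],s["force"])
o=[]
c=imaging.camera("scene"); d=imaging.camera("top")
a=cv2.resize(np.ascontiguousarray(c["image"][150:300,230:430,::-1]),(800,600),interpolation=cv2.INTER_CUBIC)
a=a[:330]
b=cv2.resize(np.ascontiguousarray(d["image"][130:195,180:380,::-1]),(800,260),interpolation=cv2.INTER_CUBIC)
cv2.imwrite("pics/s2.png",np.vstack([a,b]))
```

```text
1 x [c, [-0.0006, 0.0024, -0.0005] , [-0.13, -0.07, 0.1] ]
[0.38498381 0.07270512 0.21832125] [ 0.02428503 -0.08637291  2.14168056 -0.06414532  0.70774743  0.15398596] [-0.64026361 -1.27969533 -5.3415043 ]
```

View pics/s2.png

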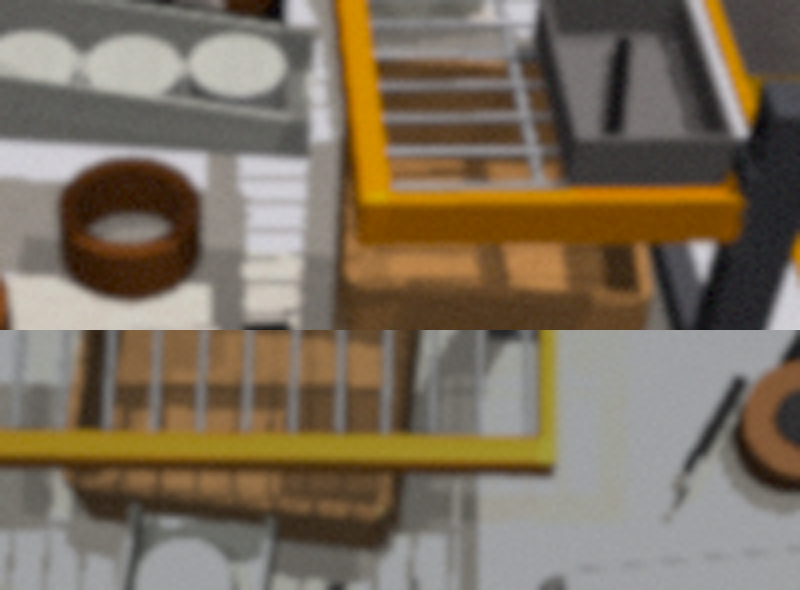

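The scoop stands in front of the carton. In the top crop its mouth wall tops are at (135,508) and (272,520), and the carton rim runs just under the beam. I'll check the models against this picture.

Run:
```python
from h import *
c=cam("top"); f=lambda X:[[round((u-180)*4),round((v-130)*4+330)] for u,v in proj(c,X)]
print("rim near/bottom",f(P(.7456,.0393,-.0913,0,[[-.095,.115,.1],[-.095,-.115,.1],[-.091,.111,.1],[-.091,-.111,.1],[-.095,.115,0],[-.095,-.115,0]])))
s=arm.state(); R=Rn.from_quat(s["orientation"]).as_matrix(); Rs=R@Rt(0,22).T
o=s["eef_pos"]-Rs@OFF
print("mouth tops, lip",f((o+np.array([[.115,.047,.032],[.115,-.047,.032],[.115,0,0]])@Rs.T)), "lip",o+Rs@[.115,0,0])
print("shelf lower front",f(P(.6292,.0548,0,.2452,[[0,-.228,0],[0,.1,0],[0,-.228,.032]])))
c=cam("scene"); g=lambda X:[[round((u-230)*4),round((v-150)*4)] for u,v in proj(c,X)]
print("scene mouth tops",g((o+np.array([[.115,.047,.032],[.115,-.047,.032],[.115,-.047,0]])@Rs.T)))
print("scene rim far",g(P(.7456,.0393,-.0913,0,[[-.095,-.115,.1],[.095,-.115,.1]])),"shelf",g(P(.6292,.0548,0,.2452,[[0,-.228,0],[0,-.228,.032],[.208,-.228,0]])))
```

```text
rim near/bottom [[58, 476], [381, 510], [65, 472], [376, 504], [88, 512], [385, 544]]
mouth tops, lip [[125, 499], [267, 513], [203, 518]] lip [0.62015825 0.05132622 0.14823283]
shelf lower front [[547, 470], [14, 462], [551, 455]]
scene mouth tops [[314, 24], [310, 116], [308, 152]]
scene rim far [[349, 282], [646, 298]] shelf [[359, 241], [363, 199], [739, 237]]
```

Run:
```python
from h import *
p,R=tcp_from_pivot([.655,.0476,.115],-.091,12,.010)
a=rows(p,R,12); print(p)
p,R=tcp_from_pivot([.655,.0476,.103],-.091,12,.010)
rows(p,R,6,a)
```

```text
12 x [c, [0.0, 0.0054, 0.0006] , [0.99, -0.0, 0.01] ]
[0.44928187 0.0663722  0.23012636]
6 x [c, [0.0, -0.0003, 0.002] , [0.0, 0.0, 0.0] ]
```

jog_arm(
  deltas=[
    [1,[0,0.0027,0.0003],[0.5,0,0]],
    [1,[0,0.0054,0.0006],[0.99,0,0.01]],
    [1,[0,0.0054,0.0006],[0.99,0,0.01]],
    [1,[0,0.0054,0.0006],[0.99,0,0.01]],
    [1,[0,0.0054,0.0006],[0.99,0,0.01]],
    [1,[0,0.0054,0.0006],[0.99,0,0.01]],
    [1,[0,0.0054,0.0006],[0.99,0,0.01]],
    [1,[0,0.0054,0.0006],[0.99,0,0.01]],
    [1,[0,0.0054,0.0006],[0.99,0,0.01]],
    [1,[0,0.0054,0.0006],[0.99,0,0.01]],
    [1,[0,0.0054,0.0006],[0.99,0,0.01]],
    [1,[0,0.0054,0.0006],[0.99,0,0.01]],
  ],
)

```text
time_s: 8.18
eef_pos: [0.4482, 0.0647, 0.2306]
orientation: [0.736, 0.671, 0.062, 0.068]
force: [0.7, -0.4, -5.7]
width: 0.0091
gripper_force: 59.0
```

jog_arm(
  deltas=[
    [1,[0,0.0027,0.0003],[0.5,0,0]],
    [1,[0,0,0],[0,0,0]],
    [1,[0,0,0],[0,0,0]],
  ],
)

```text
time_s: 8.43
eef_pos: [0.4505, 0.0646, 0.2306]
orientation: [0.736, 0.671, 0.059, 0.065]
force: [-0.3, 0.6, -5.8]
width: 0.0095
gripper_force: 59.0
```

```bash
cat >> h.py <<'E'
def lip():
    s=arm.state(); R=Rn.from_quat(s["orientation"]).as_matrix(); Rs=R@Rt(0,22).T
    o=s["eef_pos"]-Rs@OFF
    print("lip",(o+Rs@[.115,0,0]).round(4),"ZYX",np.degrees(Rn.from_matrix(Rs).as_euler("ZYX")).round(2),"F",s["force"].round(2),"M",s["ft_torque"].round(2),"w",round(s["width"],4),"t",s["time_s"]); return o,Rs
E
python3 - <<'E'
from h import *
lip(); print(arm.state()["eef_pos"])
c=imaging.camera("scene"); d=imaging.camera("top"); w=imaging.camera("wrist")
a=cv2.resize(np.ascontiguousarray(c["image"][150:240,230:430,::-1]),(800,360),interpolation=cv2.INTER_CUBIC)
b=cv2.resize(np.ascontiguousarray(d["image"][135:195,190:310,::-1]),(480,240),interpolation=cv2.INTER_CUBIC)
e=cv2.resize(np.ascontiguousarray(w["image"][:,:,::-1]),(320,240),interpolation=cv2.INTER_AREA)
cv2.imwrite("pics/s3.png",np.vstack([a,np.hstack([b,e])]))
E
```

```text
lip [0.6661 0.0446 0.1138] ZYX [-5.29 11.87 -0.04] F [-0.3   0.62 -5.81] M [0.01 0.82 0.01] w 0.0095 t 8.4333
[0.45045938 0.0646404  0.23056074]
```

View pics/s3.png

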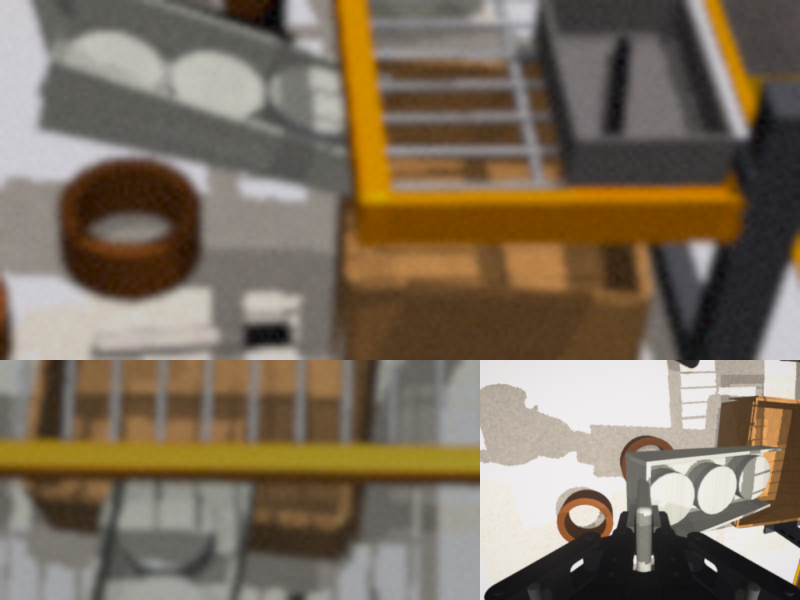

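The mouth is now over the rim and under the shelf, with clearance in all three views. Lowering gently.

jog_arm(
  deltas=[
    [1,[0,-0.0003,0.002],[0,0,0]],
    [1,[0,-0.0003,0.002],[0,0,0]],
    [1,[0,-0.0003,0.002],[0,0,0]],
    [1,[0,-0.0003,0.002],[0,0,0]],
    [1,[0,-0.0003,0.002],[0,0,0]],
    [1,[0,-0.0002,0.001],[0,0,0]],
    [1,[0,0,0],[0,0,0]],
    [1,[0,0,0],[0,0,0]],
  ],
)

```text
time_s: 9.25
eef_pos: [0.451, 0.0649, 0.2196]
orientation: [0.736, 0.671, 0.059, 0.066]
force: [0.0, -0.5, -5.5]
width: 0.0092
gripper_force: 59.0
```

```bash
python3 -c "
from h import *
lip()"
```

```text
lip [0.6667 0.045  0.103 ] ZYX [-5.25 11.84 -0.06] F [ 0.01 -0.48 -5.53] M [ 0.11  0.74 -0.02] w 0.0092 t 9.25
```

jog_arm(
  deltas=[
    [1,[0,-0.0002,0.001],[0,0,0]],
    [1,[0,-0.0002,0.001],[0,0,0]],
    [1,[0,0,0],[0,0,0]],
    [1,[0,0,0],[0,0,0]],
  ],
)

```text
time_s: 9.58
eef_pos: [0.4509, 0.0649, 0.2176]
orientation: [0.736, 0.671, 0.059, 0.066]
force: [0.0, -0.1, -5.4]
width: 0.0095
gripper_force: 59.0
```

```bash
python3 -c "
from h import *
lip()"
```

```text
lip [0.6667 0.045  0.101 ] ZYX [-5.25 11.84 -0.06] F [ 0.02 -0.05 -5.42] M [ 0.08  0.83 -0.02] w 0.0095 t 9.5833
```

jog_arm(
  deltas=[
    [1,[0,-0.0002,0.001],[0,0,0]],
    [1,[0,-0.0002,0.001],[0,0,0]],
    [1,[0,0,0],[0,0,0]],
    [1,[0,0,0],[0,0,0]],
  ],
)

```text
time_s: 9.92
eef_pos: [0.4511, 0.0649, 0.2158]
orientation: [0.736, 0.671, 0.06, 0.066]
force: [0.2, 0.2, -4.8]
width: 0.0094
gripper_force: 59.2
```

```bash
python3 -c "
from h import *
lip()"
```

```text
lip [0.6669 0.045  0.0993] ZYX [-5.25 11.8  -0.05] F [ 0.19  0.21 -4.84] M [ 0.12  0.59 -0.03] w 0.0094 t 9.9167
```

jog_arm(
  deltas=[
    [1,[0,-0.0002,0.001],[0,0,0]],
    [1,[0,-0.0001,0.0005],[0,0,0]],
    [1,[0,0,0],[0,0,0]],
    [1,[0,0,0],[0,0,0]],
  ],
)

```text
time_s: 10.25
eef_pos: [0.4513, 0.0649, 0.2145]
orientation: [0.736, 0.671, 0.06, 0.066]
force: [-1.5, -0.1, -2.8]
width: 0.0095
gripper_force: 59.6
```

```bash
python3 -c "
from h import *
lip()"
```

```text
lip [0.6672 0.045  0.0982] ZYX [-5.24 11.76 -0.05] F [-1.54 -0.14 -2.83] M [0.1  0.2  0.05] w 0.0095 t 10.25
```

Light contact found: about 2.7 N at the mouth, and the lever arm agrees. Now I'll work out the rotation about the rim.

```bash
python3 -c "
from h import *
o,Rs=lip(); piv=o+Rs@[.104,0,0]+[0,0,.0007]; print(piv)
np.save('piv.npy',piv)
yaw=np.radians(-5.24)
a=tcp_from_pivot(piv,yaw,19.76,.011)
a=rows(*a,8)
b=tcp_from_pivot(piv,yaw,19.76+6,.011)
rows(*b,12,a)
"
```

```text
lip [0.6672 0.045  0.0982] ZYX [-5.24 11.76 -0.05] F [-1.54 -0.14 -2.83] M [0.1  0.2  0.05] w 0.0095 t 10.25
[0.65649452 0.04603317 0.1011475 ]
8 x [c, [-0.0, 0.0026, -0.0033] , [1.0, 0.01, 0.0] ]
12 x [c, [-0.0, 0.0013, -0.0016] , [0.5, 0.0, -0.0] ]
```

jog_arm(
  deltas=[
    [1,[0,0.0013,-0.0018],[0.5,0,0]],
    [1,[0,0.0026,-0.0033],[1,0,0]],
    [1,[0,0.0026,-0.0033],[1,0,0]],
    [1,[0,0.0026,-0.0033],[1,0,0]],
    [1,[0,0.0026,-0.0033],[1,0,0]],
    [1,[0,0.0026,-0.0033],[1,0,0]],
    [1,[0,0.0026,-0.0033],[1,0,0]],
    [1,[0,0.0026,-0.0033],[1,0,0]],
    [1,[0,0.0013,-0.0016],[0.5,0,0]],
    [1,[0,0,0],[0,0,0]],
  ],
)

```text
time_s: 11.08
eef_pos: [0.469, 0.0632, 0.2429]
orientation: [0.739, 0.674, 0.012, 0.014]
force: [1.7, 0.2, -5.0]
width: 0.0093
gripper_force: 59.3
```

```bash
python3 -c "
from h import *
o,Rs=lip(); print(o+Rs@[.104,0,0])
piv=np.load('piv.npy');yaw=np.radians(-5.24)
rows(*tcp_from_pivot(piv,yaw,24.76,.011),12)
"
```

```text
lip [0.6665 0.045  0.0973] ZYX [-5.26 19.84 -0.06] F [ 1.72  0.19 -4.99] M [0.08 0.1  0.02] w 0.0093 t 11.0833
[0.65623869 0.04591579 0.1009936 ]
12 x [c, [-0.0, 0.0011, -0.0013] , [0.41, 0.0, -0.0] ]
```

jog_arm(
  deltas=[
    [1,[0,0.0011,-0.0013],[0.41,0,0]],
    [1,[0,0.0011,-0.0013],[0.41,0,0]],
    [1,[0,0.0011,-0.0013],[0.41,0,0]],
    [1,[0,0.0011,-0.0013],[0.41,0,0]],
    [1,[0,0.0011,-0.0013],[0.41,0,0]],
    [1,[0,0.0011,-0.0013],[0.41,0,0]],
    [1,[0,0.0011,-0.0013],[0.41,0,0]],
    [1,[0,0.0011,-0.0013],[0.41,0,0]],
    [1,[0,0.0011,-0.0013],[0.41,0,0]],
    [1,[0,0.0011,-0.0013],[0.41,0,0]],
    [1,[0,0.0011,-0.0013],[0.41,0,0]],
    [1,[0,0.0011,-0.0013],[0.41,0,0]],
  ],
)

```text
time_s: 12.08
eef_pos: [0.4816, 0.0621, 0.2585]
orientation: [0.738, 0.674, -0.017, -0.018]
force: [0.3, -1.0, -3.2]
width: 0.0093
gripper_force: 59.4
```

```bash
python3 -c "
from h import *
o,Rs=lip(); print(o+Rs@[.104,0,0])
piv=np.load('piv.npy');yaw=np.radians(-5.24)
rows(*tcp_from_pivot(piv,yaw,28.3,.011),12)
"
```

```text
lip [0.6658 0.0451 0.0963] ZYX [-5.26 24.81 -0.06] F [ 0.26 -1.03 -3.19] M [ 0.08  0.14 -0.06] w 0.0093 t 12.0833
[0.655833   0.04600791 0.10087805]
12 x [c, [-0.0, 0.0008, -0.001] , [0.29, 0.0, 0.0] ]
```

jog_arm(
  deltas=[
    [1,[0,0.0008,-0.001],[0.3,0,0]],
    [1,[0,0.0008,-0.001],[0.3,0,0]],
    [1,[0,0.0008,-0.001],[0.3,0,0]],
    [1,[0,0.0008,-0.001],[0.3,0,0]],
    [1,[0,0.0008,-0.001],[0.3,0,0]],
    [1,[0,0.0008,-0.001],[0.3,0,0]],
    [1,[0,0.0008,-0.001],[0.3,0,0]],
    [1,[0,0.0008,-0.001],[0.3,0,0]],
    [1,[0,0.0008,-0.001],[0.3,0,0]],
    [1,[0,0.0008,-0.001],[0.3,0,0]],
    [1,[0,0.0008,-0.001],[0.3,0,0]],
    [1,[0,0.0008,-0.001],[0.3,0,0]],
  ],
)

```text
time_s: 13.08
eef_pos: [0.492, 0.0612, 0.2696]
orientation: [0.738, 0.673, -0.038, -0.041]
force: [0.5, -0.3, -4.3]
width: 0.0092
gripper_force: 59.1
```

```bash
python3 -c "
from h import *
o,Rs=lip(); print(o+Rs@[.104,0,0])
piv=np.load('piv.npy');yaw=np.radians(-5.24)
rows(*tcp_from_pivot(piv,yaw,32,.011),12)
w=imaging.camera('wrist'); cv2.imwrite('wa.png',w['image'][:,:,::-1])
"
```

```text
lip [0.6657 0.0451 0.0961] ZYX [-5.27 28.4  -0.06] F [ 0.46 -0.34 -4.32] M [0.06 0.06 0.01] w 0.0092 t 13.0833
[0.65609211 0.04600149 0.10133616]
12 x [c, [-0.0, 0.0008, -0.0009] , [0.3, 0.0, -0.0] ]
```

jog_arm(
  deltas=[
    [1,[0,0.0008,-0.0009],[0.3,0,0]],
    [1,[0,0.0008,-0.0009],[0.3,0,0]],
    [1,[0,0.0008,-0.0009],[0.3,0,0]],
    [1,[0,0.0008,-0.0009],[0.3,0,0]],
    [1,[0,0.0008,-0.0009],[0.3,0,0]],
    [1,[0,0.0008,-0.0009],[0.3,0,0]],
    [1,[0,0.0008,-0.0009],[0.3,0,0]],
    [1,[0,0.0008,-0.0009],[0.3,0,0]],
    [1,[0,0.0008,-0.0009],[0.3,0,0]],
    [1,[0,0.0008,-0.0009],[0.3,0,0]],
    [1,[0,0.0008,-0.0009],[0.3,0,0]],
    [1,[0,0.0008,-0.0009],[0.3,0,0]],
  ],
)

```text
time_s: 14.13
eef_pos: [0.5031, 0.0602, 0.2791]
orientation: [0.736, 0.672, -0.059, -0.064]
force: [0.3, 0.5, -5.0]
width: 0.0093
gripper_force: 59.2
```

```bash
python3 -c "
from h import *
o,Rs=lip(); print(o+Rs@[.104,0,0])
piv=np.load('piv.npy');yaw=np.radians(-5.24)
rows(*tcp_from_pivot(piv,yaw,35.6,.011),12)
w=imaging.camera('wrist'); i=w['image'][:,:,::-1]; print(np.abs(i.astype(int)-cv2.imread('wa.png')).mean(2)[150:300,290:460].mean()); cv2.imwrite('wb.png',i)
"
```

```text
lip [0.6657 0.0451 0.095 ] ZYX [-5.27 31.97 -0.06] F [ 0.32  0.54 -4.96] M [ 0.04 -0.01 -0.03] w 0.0093 t 14.1333
[0.65639853 0.04600493 0.1008167 ]
12 x [c, [-0.0, 0.0008, -0.001] , [0.3, 0.0, -0.0] ]
6.5722483660130715
```

jog_arm(
  deltas=[
    [1,[0,0.0008,-0.001],[0.3,0,0]],
    [1,[0,0.0008,-0.001],[0.3,0,0]],
    [1,[0,0.0008,-0.001],[0.3,0,0]],
    [1,[0,0.0008,-0.001],[0.3,0,0]],
    [1,[0,0.0008,-0.001],[0.3,0,0]],
    [1,[0,0.0008,-0.001],[0.3,0,0]],
    [1,[0,0.0008,-0.001],[0.3,0,0]],
    [1,[0,0.0008,-0.001],[0.3,0,0]],
  ],
)

```text
time_s: 14.85
eef_pos: [0.5108, 0.0595, 0.2856]
orientation: [0.734, 0.67, -0.073, -0.079]
force: [1.0, -1.0, -5.5]
width: 0.0095
gripper_force: 59.1
```

```bash
python3 -c "
from h import *
o,Rs=lip(); print(o+Rs@[.104,0,0])
piv=np.load('piv.npy');yaw=np.radians(-5.24)
rows(*tcp_from_pivot(piv,yaw,38,.011),12)
w=imaging.camera('wrist'); i=w['image'][:,:,::-1]; print(np.abs(i.astype(int)-cv2.imread('wb.png')).mean(2)[150:300,290:460].mean()); cv2.imwrite('wc.png',i)
"
```

```text
lip [0.6655 0.0452 0.0948] ZYX [-5.27 34.4  -0.07] F [ 0.97 -0.98 -5.5 ] M [ 0.04 -0.   -0.01] w 0.0095 t 14.85
[0.65645846 0.04600144 0.10103219]
12 x [c, [-0.0, 0.0008, -0.001] , [0.3, 0.0, -0.0] ]
6.050797385620916
```

jog_arm(
  deltas=[
    [1,[0,0.0008,-0.001],[0.3,0,0]],
    [1,[0,0.0008,-0.001],[0.3,0,0]],
    [1,[0,0.0008,-0.001],[0.3,0,0]],
    [1,[0,0.0008,-0.001],[0.3,0,0]],
    [1,[0,0.0008,-0.001],[0.3,0,0]],
    [1,[0,0.0008,-0.001],[0.3,0,0]],
  ],
)

```text
time_s: 15.4
eef_pos: [0.5168, 0.059, 0.2904]
orientation: [0.733, 0.669, -0.084, -0.091]
force: [0.5, 0.2, -4.8]
width: 0.0094
gripper_force: 59.1
```

```bash
cat > chk.py <<'E'
from h import *
import sys
o,Rs=lip(); print(o+Rs@[.104,0,0])
piv=np.load('piv.npy');yaw=np.radians(-5.24)
rows(*tcp_from_pivot(piv,yaw,float(sys.argv[1]),.011),int(sys.argv[2]))
w=imaging.camera('wrist'); i=w['image'][:,:,::-1]; print(np.abs(i.astype(int)-cv2.imread('wc.png')).mean(2)[150:300,290:460].mean()); cv2.imwrite('wc.png',i)
E
python3 chk.py 38 6
```

```text
lip [0.6655 0.0452 0.0948] ZYX [-5.27 36.19 -0.07] F [ 0.45  0.21 -4.84] M [0.02 0.01 0.03] w 0.0094 t 15.4
[0.65666833 0.04597737 0.10133019]
6 x [c, [-0.0, 0.0008, -0.0009] , [0.3, 0.01, -0.0] ]
14.149084967320261
```

jog_arm(
  deltas=[
    [1,[0,0,0],[0,0,0]],
    [1,[0,0,0],[0,0,0]],
    [1,[0,0,0],[0,0,0]],
    [1,[0,0,0],[0,0,0]],
    [1,[0,0,0],[0,0,0]],
    [1,[0,0,0],[0,0,0]],
    [1,[0,0,0],[0,0,0]],
    [1,[0,0,0],[0,0,0]],
  ],
)

```text
time_s: 16.12
eef_pos: [0.5168, 0.059, 0.2905]
orientation: [0.733, 0.669, -0.083, -0.091]
force: [-0.5, 0.1, -2.4]
width: 0.009
gripper_force: 59.6
```

```bash
python3 chk.py 38 6; python3 -c "
import cv2,numpy as np
a=cv2.imread('wb.png');b=cv2.imread('wc.png')
cv2.imwrite('pics/ww.png',cv2.resize(np.hstack([a[60:400,180:560],b[60:400,180:560]]),None,fx=1.05,fy=1.05))"
```

```text
lip [0.6656 0.0451 0.0951] ZYX [-5.27 36.13 -0.07] F [-0.48  0.14 -2.37] M [-0.04 -0.2   0.01] w 0.009 t 16.1167
[0.65679136 0.04596405 0.10158222]
6 x [c, [-0.0, 0.0008, -0.0009] , [0.31, 0.01, -0.0] ]
25.753124183006538
```

View pics/ww.png

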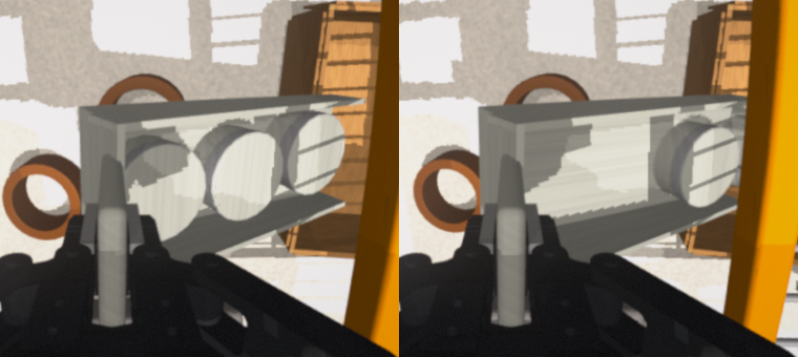

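After the slide (right half), the scoop is empty apart from one tin at the mouth, (700,160), still on its way. I'll hold for it.

jog_arm(
  deltas=[
    [1,[0,0,0],[0,0,0]],
    [1,[0,0,0],[0,0,0]],
    [1,[0,0,0],[0,0,0]],
    [1,[0,0,0],[0,0,0]],
    [1,[0,0,0],[0,0,0]],
    [1,[0,0,0],[0,0,0]],
    [1,[0,0,0],[0,0,0]],
    [1,[0,0,0],[0,0,0]],
  ],
)

```text
time_s: 16.83
eef_pos: [0.5169, 0.0589, 0.2905]
orientation: [0.733, 0.669, -0.083, -0.09]
force: [-0.3, -0.3, -3.0]
width: 0.0096
gripper_force: 59.6
```

```bash
cp wc.png wd.png; python3 chk.py 42 12; python3 -c "
import cv2,numpy as np
b=cv2.imread('wc.png');a=cv2.imread('wd.png');b0=cv2.imread('wb.png')
# crop coords -> native: x=180+u/1.05(-380 right), y=60+v/1.05
f=lambda i:i[60+int(115/1.05):60+int(210/1.05):8,180+int(250/1.05):180+int(350/1.05):8].mean(2).astype(int)
print(f(a));print(f(b))"
```

```text
lip [0.6658 0.0451 0.0951] ZYX [-5.27 36.12 -0.07] F [-0.31 -0.3  -2.99] M [ 0.01 -0.12  0.02] w 0.0096 t 16.8333
[0.65692606 0.04592728 0.10159048]
12 x [c, [-0.0, 0.0013, -0.0015] , [0.49, 0.0, -0.0] ]
7.400666666666667
[[204 194 165 175 199 165 146 198 197 194 142 117]
 [183 131 138 204 111  96  97 110 124 113 119 120]
 [199 139 136 112 116 102  95 188 197 194 152 150]
 [202 140 119 116 108 109 214 218 197 182 120 141]
 [209 127 121 117 107 134 216 141 161 195 200 145]
 [144 119 120 108 109 144 218 215 197 194 200 122]
 [142 118 118 105 126 145 221 215 199 194 198  73]
 [144 111 115 103 141 148 218 215 197 123 180  58]
 [144 106 108  98 140 152 213 138 195 201 139  51]
 [123 121  88  91 132 166 218 211 198 175  99  48]
 [121 120 120 116  87 218 218 206 178  79  79  49]
 [ 85  83  83  82  80  85 137  85  80  80 175  48]]
[[203 194 164 187 196 197 204 197 194 191 155 155]
 [182 129 137 206 215 215 214 190 126 159 150 202]
 [195 136 137 203 216 146 170 198 196 196 141 222]
 [200 139 140 165 218 220 220 202 198 195 131 203]
 [208 142 142 219 215 213 215 199 197 121 183 216]
 [144 142 137 216 219 218 191 128 196  92 209 139]
 [140 139 140 214 146 201 216 198 196 123 155  74]
 [145 144 144 219 218 216 217 193 193 102 104  49]
 [143 141 137 215 218 216 214 138 163 102 102  48]
 [123 121 136 216 211 135 190 122 102  89 101  48]
 [120 119 122 116  94  86  86  79  79  78  79  48]
 [ 86  82  82  82  82  80  81  82  79  79 168  47]]
```

jog_arm(
  deltas=[
    [1,[0,0.0013,-0.0015],[0.5,0,0]],
    [1,[0,0.0013,-0.0015],[0.5,0,0]],
    [1,[0,0.0013,-0.0015],[0.5,0,0]],
    [1,[0,0.0013,-0.0015],[0.5,0,0]],
    [1,[0,0.0013,-0.0015],[0.5,0,0]],
    [1,[0,0.0013,-0.0015],[0.5,0,0]],
    [1,[0,0,0],[0,0,0]],
    [1,[0,0,0],[0,0,0]],
    [1,[0,0,0],[0,0,0]],
  ],
)

```text
time_s: 17.63
eef_pos: [0.5266, 0.0581, 0.2968]
orientation: [0.73, 0.666, -0.101, -0.11]
force: [0.8, 0.5, -2.3]
width: 0.0092
gripper_force: 59.6
```

```bash
python3 chk.py 42 6
cat > pr.py <<'E'
# rectified view of the scoop floor (z=4mm over underside) near and past the mouth, in scoop coords, from the wrist
from h import *
o,Rs=lip()
c=imaging.camera("wrist"); im=c["image"].mean(2)
xs=np.arange(.03,.165,.009); ys=np.arange(.04,-.041,-.01)
for y in ys:
    q=proj(c,(o+np.array([[x,y,.004] for x in xs])@Rs.T)).round().astype(int)
    print(f"{y:+.2f}",*["%3d"%im[v,u] if 0<=v<420 and 0<=u<560 else " --" for u,v in q])
E
python3 pr.py
```

```text
lip [0.665  0.0452 0.0938] ZYX [-5.28 39.16 -0.07] F [ 0.78  0.52 -2.32] M [-0.02 -0.15  0.02] w 0.0092 t 17.6333
[0.65646519 0.04596345 0.10074008]
6 x [c, [-0.0, 0.0012, -0.0016] , [0.47, 0.01, -0.0] ]
8.023045751633987
lip [0.6649 0.0452 0.0939] ZYX [-5.28 39.16 -0.07] F [-0.57 -0.36 -2.08] M [-0.   -0.18  0.02] w 0.0095 t 17.6833
+0.04  95  94  92  92  92  91  91  83  82  66  53  50  80 126 136 136
+0.03 155 128 191 197 196 195 194 192 191 129  52  53  60 126 136 137
+0.02 136 135 211 211 212 212 196 153 124 144  50  50  52 120 136 136
+0.01 140 141 153 210 217 218 217 200 198 198  48  50  50 112 134 137
-0.00 136 138 201 214 215 213 212 193 193 190  53  49  52  99 134 137
-0.01 138 139 140 215 214 177 149 130 162 196  55  50  49  76 132 137
-0.02 142 143 161 218 219 218 217 199 198 197  85  50  50  62 127 137
-0.03 128 139 140 219 217 217 215 197 197 194  96  49  49  52 122 136
-0.04 121 120 119 147 151 136 133 169 186 186  89  49  50  50 116 135
```

The rectified wrist samples show bare scoop floor right up to the mouth, and the force reads 2.2 N, about the 240 g empty weight. The scoop is empty. I'll lift off the rim and withdraw, and also check the carton.

jog_arm(
  deltas=[
    [1,[0,-0.0006,-0.0019],[0,0,0]],
    [1,[0,-0.0009,-0.0029],[0,0,0]],
    [1,[0,-0.0012,-0.0038],[0,0,0]],
    [1,[0,-0.0012,-0.0038],[0,0,0]],
  ],
)

```text
time_s: 18.07
eef_pos: [0.5265, 0.0581, 0.3105]
orientation: [0.73, 0.667, -0.101, -0.11]
force: [0.7, -0.0, -1.2]
width: 0.0093
gripper_force: 59.5
```

Run:
```python
from h import *
lip()
p,R=tcp_from_pivot([.61,.051,.165],-.091,0)
a=rows(p,R,14)
```

```text
lip [0.665  0.0452 0.1076] ZYX [-5.28 39.14 -0.07] F [ 0.68 -0.01 -1.2 ] M [ 0.01 -0.12 -0.04] w 0.0093 t 18.0667
14 x [c, [0.0, -0.0112, 0.0053] , [-2.8, 0.0, -0.0] ]
```

jog_arm(
  deltas=[
    [1,[0,-0.0112,0.0053],[-2.8,0,0]],
    [1,[0,-0.0112,0.0053],[-2.8,0,0]],
    [1,[0,-0.0112,0.0053],[-2.8,0,0]],
    [1,[0,-0.0112,0.0053],[-2.8,0,0]],
    [1,[0,-0.0112,0.0053],[-2.8,0,0]],
    [1,[0,-0.0112,0.0053],[-2.8,0,0]],
    [1,[0,-0.0112,0.0053],[-2.8,0,0]],
    [1,[0,-0.0112,0.0053],[-2.8,0,0]],
    [1,[0,-0.0112,0.0053],[-2.8,0,0]],
    [1,[0,-0.0112,0.0053],[-2.8,0,0]],
    [1,[0,-0.0112,0.0053],[-2.8,0,0]],
    [1,[0,-0.0112,0.0053],[-2.8,0,0]],
  ],
)

```text
time_s: 19.07
eef_pos: [0.392, 0.0703, 0.2517]
orientation: [0.731, 0.667, 0.097, 0.107]
force: [0.7, -0.1, -2.3]
width: 0.0089
gripper_force: 59.5
```

jog_arm(
  deltas=[
    [1,[0,-0.0112,0.0053],[-2.8,0,0]],
    [1,[0,-0.0112,0.0053],[-2.8,0,0]],
    [1,[0,0,0],[0,0,0]],
  ],
)

```text
time_s: 19.32
eef_pos: [0.3702, 0.0722, 0.232]
orientation: [0.725, 0.662, 0.127, 0.14]
force: [-1.6, 0.2, -3.1]
width: 0.009
gripper_force: 59.7
```

Run:
```python
from h import *
lip()
# tins in carton: sample floor-lid plane in carton coords from the top cam, before/after difference
c=imaging.camera("top"); new=c["image"].astype(int); old=cv2.imread("top0.png")[:,:,::-1].astype(int)
for nm,im in(("old",old),("new",new)):
    print(nm,"(brown sat: R-B)")
    for x in np.arange(-.08,.085,.02):
        q=proj(c,P(.7456,.0393,-.0913,0,[[x,y,.034] for y in np.arange(.1,-.101,-.02)])).round().astype(int)
        print(*["%4d"%(im[v,u,0]-im[v,u,2]) for u,v in q])
g=np.array([.3892,-.3256,.1503]); yaw=.180
p,R=tcp_from_scoop([0,0,0],yaw); rows(g+[0,0,.07],R,21)
# carton rim shift check: difference outside
d=np.abs(new-old).sum(2)
print("dispenser/rolls diff", d[200:300,125:285].mean(), d[185:260,245:292].mean())
```

```text
lip [0.6049 0.0507 0.1614] ZYX [-5.2   0.23 -0.09] F [-1.59  0.21 -3.11] M [ 0.04  0.69 -0.02] w 0.009 t 19.3167
old (brown sat: R-B)
  54   53   44   53   54   49   59   59   46   60   58
  91   64   67   51   61   57   63   47   47   43   47
 114  120  122  124  123  121  119  122  111  101  103
  30   63   61   51   74   17   59   31   76   68   98
  37   35   42   12   45    8   44   36   48   49   15
  58   64   64   34   73   41   69   69   67   72   37
  61   54   64   20   74   38   76   70   57   80   16
   4    7   33    5   45   31   44   41   17   50    9
  30    4   32    6   23   18    4    0   -1    2    6
new (brown sat: R-B)
  55   53   48   55   54   47   58   58   47   61   60
  97   69   66   56   41   26   11    8   51   42   44
 119  122  134  129  125  125  125  123  120  103  106
  29   64   61   53    2   -1   -1   29   67   46   87
  40   38   47   11    3   -3    0   30    5    3   -1
  61   64   66   36   41    2   17   73    7    4    1
  61   54   69   19   77   40   78   69   43   18    1
   4    7   36    7   46   31   45   46   15   51   11
  29    5   36    7   25   19    2   -1   -2    2    6
21 x [c, [-0.019, -0.0002, 0.0006] , [-0.01, 0.28, -0.68] ]
dispenser/rolls diff 56.5425 17.255886524822696
```

The top-view samples show white lids inside the carton at about (0,0), (+0.02,-0.08) and by the near wall. The carton and the rest are unchanged. Now carrying the scoop back.

Run:
```python
from h import *
p,R=tcp_from_scoop([.509,-.303,.151],.14); rows(p,R,20); print(p)
```

```text
20 x [c, [-0.0197, 0.0002, 0.0008] , [-0.01, 0.25, -0.61] ]
[ 0.38918896 -0.319884    0.22066166]
```

jog_arm(
  deltas=[
    [1,[-0.0098,0.0001,0.0004],[0,0.13,-0.3]],
    [1,[-0.0197,0.0002,0.0008],[-0.01,0.25,-0.61]],
    [1,[-0.0197,0.0002,0.0008],[-0.01,0.25,-0.61]],
    [1,[-0.0197,0.0002,0.0008],[-0.01,0.25,-0.61]],
    [1,[-0.0197,0.0002,0.0008],[-0.01,0.25,-0.61]],
    [1,[-0.0197,0.0002,0.0008],[-0.01,0.25,-0.61]],
    [1,[-0.0197,0.0002,0.0008],[-0.01,0.25,-0.61]],
    [1,[-0.0197,0.0002,0.0008],[-0.01,0.25,-0.61]],
    [1,[-0.0197,0.0002,0.0008],[-0.01,0.25,-0.61]],
    [1,[-0.0197,0.0002,0.0008],[-0.01,0.25,-0.61]],
    [1,[-0.0197,0.0002,0.0008],[-0.01,0.25,-0.61]],
    [1,[-0.0197,0.0002,0.0008],[-0.01,0.25,-0.61]],
  ],
)

```text
time_s: 20.37
eef_pos: [0.3745, -0.1571, 0.2284]
orientation: [0.679, 0.708, 0.139, 0.134]
force: [0.5, 0.3, -2.6]
width: 0.0094
gripper_force: 59.6
```

jog_arm(
  deltas=[
    [1,[-0.0197,0.0002,0.0008],[-0.01,0.25,-0.61]],
    [1,[-0.0197,0.0002,0.0008],[-0.01,0.25,-0.61]],
    [1,[-0.0197,0.0002,0.0008],[-0.01,0.25,-0.61]],
    [1,[-0.0197,0.0002,0.0008],[-0.01,0.25,-0.61]],
    [1,[-0.0197,0.0002,0.0008],[-0.01,0.25,-0.61]],
    [1,[-0.0197,0.0002,0.0008],[-0.01,0.25,-0.61]],
    [1,[-0.0197,0.0002,0.0008],[-0.01,0.25,-0.61]],
    [1,[-0.0197,0.0002,0.0008],[-0.01,0.25,-0.61]],
    [1,[-0.0098,0.0001,0.0004],[0,0.13,-0.3]],
    [1,[0,0,0],[0,0,0]],
    [1,[0,0,0],[0,0,0]],
  ],
)

```text
time_s: 21.28
eef_pos: [0.3917, -0.3212, 0.2213]
orientation: [0.644, 0.74, 0.146, 0.126]
force: [0.1, 1.0, -2.2]
width: 0.0092
gripper_force: 59.6
```

Run:
```python
from h import *
lip(); p,R=tcp_from_scoop([.509,-.303,.086],.14); rows(p,R,8)
```

```text
lip [ 0.6257 -0.2885  0.1526] ZYX [ 7.95 -0.22  0.04] F [ 0.15  0.96 -2.16] M [-0.08  0.5   0.01] w 0.0092 t 21.2833
8 x [c, [0.0002, -0.0034, 0.0075] , [0.03, -0.0, -0.01] ]
```

jog_arm(
  deltas=[
    [1,[0.0002,-0.0034,0.0075],[0.03,0,0]],
    [1,[0.0002,-0.0034,0.0075],[0.03,0,0]],
    [1,[0.0002,-0.0034,0.0075],[0.03,0,0]],
    [1,[0.0002,-0.0034,0.0075],[0.03,0,0]],
    [1,[0.0002,-0.0034,0.0075],[0.03,0,0]],
    [1,[0.0002,-0.0034,0.0075],[0.03,0,0]],
    [1,[0.0002,-0.0034,0.0075],[0.03,0,0]],
    [1,[0.0002,-0.0034,0.0075],[0.03,0,0]],
    [1,[0,0,0],[0,0,0]],
    [1,[0,0,0],[0,0,0]],
  ],
)

```text
time_s: 22.12
eef_pos: [0.3886, -0.3195, 0.1549]
orientation: [0.645, 0.74, 0.144, 0.125]
force: [0.8, 0.0, -1.9]
width: 0.0091
gripper_force: 59.7
```

```bash
python3 -c "
from h import *
lip()"
```

```text
lip [ 0.6223 -0.2869  0.0852] ZYX [7.93 0.03 0.06] F [ 0.82  0.04 -1.91] M [-0.11  0.5   0.  ] w 0.0091 t 22.1167
```

jog_arm(
  deltas=[
    [1,[0,-0.0004,0.0009],[0,0,0]],
    [1,[0,-0.0004,0.0009],[0,0,0]],
    [1,[0,-0.0004,0.0009],[0,0,0]],
    [1,[0,-0.0004,0.0009],[0,0,0]],
    [1,[0,0,0],[0,0,0]],
    [1,[0,0,0],[0,0,0]],
  ],
)

```text
time_s: 22.62
eef_pos: [0.3886, -0.3197, 0.1516]
orientation: [0.644, 0.741, 0.144, 0.125]
force: [-0.8, 0.8, -2.7]
width: 0.0093
gripper_force: 59.7
```

```bash
python3 -c "
from h import *
lip()"
```

```text
lip [ 0.6224 -0.2871  0.0819] ZYX [ 7.95  0.01 -0.02] F [-0.83  0.83 -2.72] M [-0.05  0.56 -0.02] w 0.0093 t 22.6167
```

jog_arm(
  deltas=[
    [1,[0,-0.0002,0.0005],[0,0,0]],
    [1,[0,-0.0002,0.0005],[0,0,0]],
    [1,[0,-0.0002,0.0005],[0,0,0]],
    [1,[0,0,0],[0,0,0]],
    [1,[0,0,0],[0,0,0]],
  ],
)

```text
time_s: 23.03
eef_pos: [0.3887, -0.3199, 0.1502]
orientation: [0.644, 0.74, 0.144, 0.126]
force: [-2.6, -0.2, 1.9]
width: 0.0093
gripper_force: 60.4
```

```bash
python3 -c "
from h import *
lip()"
```

```text
lip [ 0.6225 -0.2874  0.0806] ZYX [ 7.93 -0.02 -0.05] F [-2.6  -0.23  1.93] M [0.15 0.32 0.07] w 0.0093 t 23.0333
```

jog_arm(
  deltas=[
    [1,[0,-0.0002,0.0005],[0,0,0]],
    [1,[0,-0.0002,0.0005],[0,0,0]],
    [1,[0,0,0],[0,0,0]],
    [1,[0,0,0],[0,0,0]],
  ],
)

```text
time_s: 23.37
eef_pos: [0.3888, -0.32, 0.1502]
orientation: [0.644, 0.741, 0.144, 0.126]
force: [-6.8, 1.5, 13.1]
width: 0.0095
gripper_force: 62.4
```

```bash
python3 -c "
from h import *
lip()"
```

```text
lip [ 0.6226 -0.2874  0.0808] ZYX [ 7.96 -0.06 -0.09] F [-6.8   1.53 13.12] M [0.65 0.47 0.25] w 0.0095 t 23.3667
```

The scoop is seated. I'll ease off the press, then open.

jog_arm(
  deltas=[
    [1,[0,0.0002,-0.0005],[0,0,0]],
    [1,[0,0.0001,-0.0003],[0,0,0]],
    [1,[0,0,0],[0,0,0]],
    [0.7,[0,0,0],[0,0,0]],
    [0.5,[0,0,0],[0,0,0]],
    [0.2,[0,0,0],[0,0,0]],
    [-0.2,[0,0,0],[0,0,0]],
    [-0.6,[0,0,0],[0,0,0]],
    [-1,[0,0,0],[0,0,0]],
    [-1,[0,0,0],[0,0,0]],
    [-1,[0,0,0],[0,0,0]],
    [-1,[0,0,0],[0,0,0]],
  ],
)

```text
time_s: 24.37
eef_pos: [0.3886, -0.3197, 0.1497]
orientation: [0.644, 0.741, 0.144, 0.125]
force: [-0.3, 0.2, 0.3]
width: 0.0852
gripper_force: 0.0
```

jog_arm(
  deltas=[
    [-1,[0,0,-0.005],[0,0,0]],
    [-1,[0,0,-0.01],[0,0,0]],
    [-1,[0,0,-0.015],[0,0,0]],
    [-1,[0,0,-0.015],[0,0,0]],
    [-1,[0,0,-0.015],[0,0,0]],
    [-1,[0,0,-0.015],[0,0,0]],
    [-1,[0,0,-0.015],[0,0,0]],
    [-1,[0,0,-0.015],[0,0,0]],
    [-1,[0,0,-0.01],[0,0,0]],
    [-1,[0,0,0],[0,0,0]],
    [-1,[0,0,0],[0,0,0]],
  ],
)

```text
time_s: 25.28
eef_pos: [0.3457, -0.3259, 0.2571]
orientation: [0.644, 0.74, 0.143, 0.126]
force: [0.4, -0.0, 0.1]
width: 0.0858
gripper_force: 0.0
```

Run:
```python
from h import *
s=arm.state(); print(s["eef_pos"],s["force"],s["width"],s["time_s"])
c=imaging.camera("scene"); sc=c["image"].astype(int); t=imaging.camera("top")["image"].astype(int)
o=cv2.imread("scene0.png")[:,:,::-1].astype(int); ot=cv2.imread("top0.png")[:,:,::-1].astype(int)
# candidate yaw/pos check: edge-strength template score of wall-top edges under model, scene camera
g=cv2.GaussianBlur(sc.mean(2).astype(np.float32),(0,0),1); gx=cv2.Sobel(g,5,1,0);gy=cv2.Sobel(g,5,0,1); m=np.hypot(gx,gy)
def score(p):
    q=[]
    for a,b in [((-.115,-.047,.06),(.115,-.047,.032)),((-.115,.047,.06),(.115,.047,.032)),((-.115,-.047,0),(.115,-.047,0)),((.115,-.047,.032),(.115,-.047,0))]:
        q.append(np.linspace(a,b,60))
    u=proj(c,P(p[0],p[1],p[2],.08,np.vstack(q))).astype(np.float32)
    return cv2.remap(m,u[:,:1],u[:,1:],cv2.INTER_LINEAR).mean()
best=max((score((x,y,w)),x,y,w) for x in np.arange(.495,.524,.002) for y in np.arange(-.318,-.289,.002) for w in np.arange(.06,.24,.01))
print("scoop now",best, score((.509,-.303,.14)))
for nm,a,b,boxes in(("scene",sc,o,{"carton":(200,300,315,395),"rolls":(185,190,285,255),"cutter":(228,240,310,258),"disp":(128,243,172,305),"blue":(385,170,420,310)}),("top",t,ot,{"carton":(100,195,190,290),"rolls":(205,210,300,285),"disp":(180,125,252,182)})):
    for k,(y0,x0,y1,x1) in boxes.items(): print(nm,k,np.abs(a-b)[y0:y1,x0:x1].mean().round(1))
```

```text
[ 0.34573656 -0.32593849  0.25710978] [ 0.41021819 -0.01420241  0.10955421] 0.08583928992924073 25.2833
scoop now (np.float32(154.52412), np.float64(0.509), np.float64(-0.308), np.float64(0.13999999999999996)) 119.67692
scene carton 20.3
scene rolls 23.9
scene cutter 24.4
scene disp 14.6
scene blue 19.6
top carton 7.7
top rolls 7.8
top disp 6.7
```

Run:
```python
from h import *
c=imaging.camera("top"); t=c["image"].astype(np.float32); ot=cv2.imread("top0.png")[:,:,::-1].astype(np.float32)
d=cv2.GaussianBlur(np.abs(t-ot).max(2),(0,0),1); m=(d>25).astype(np.uint8)
n,l,s,ce=cv2.connectedComponentsWithStats(m)
for i in range(1,n):
    if s[i,4]>12: print("changed",s[i].tolist(),ce[i].round())
for nm,new,old,(y0,x0,y1,x1) in [("carton",t,ot,(168,190,190,290))]:
    print(nm,cv2.phaseCorrelate(cv2.cvtColor(old[y0:y1,x0:x1],cv2.COLOR_RGB2GRAY),cv2.cvtColor(new[y0:y1,x0:x1],cv2.COLOR_RGB2GRAY)))
# finer map of whiteness in the carton (z=.034)
print("cols y=.11..-.11, rows x=.09..-.09")
for x in np.arange(.09,-.091,-.012):
    q=proj(c,P(.7456,.0393,-.0913,0,[[x,y,.034] for y in np.arange(.11,-.111,-.01)])).round().astype(int)
    print("".join("#" if (t[v,u,0]-t[v,u,2])<25 and d[v,u]>15 else "." for u,v in q))
```

```text
changed [266, 135, 10, 19, 158] [270. 144.]
changed [231, 139, 22, 18, 321] [242. 148.]
changed [260, 138, 5, 13, 35] [262. 144.]
changed [232, 164, 20, 8, 120] [242. 167.]
changed [344, 197, 28, 73, 676] [355. 237.]
changed [374, 219, 4, 10, 27] [376. 223.]
changed [271, 225, 208, 195, 16024] [389. 364.]
changed [363, 270, 8, 6, 28] [366. 272.]
changed [151, 283, 7, 6, 22] [154. 285.]
changed [147, 286, 7, 7, 20] [150. 289.]
changed [0, 320, 244, 100, 12961] [134. 377.]
changed [0, 381, 14, 39, 404] [  5. 399.]
changed [225, 385, 38, 27, 611] [240. 398.]
changed [216, 405, 9, 15, 73] [220. 414.]
changed [242, 414, 16, 6, 69] [249. 417.]
carton ((0.025338262244190446, -0.025321262944022038), 1.0026147735118867)
cols y=.11..-.11, rows x=.09..-.09
.......................
.......................
.......................
.......................
..................##...
.................#####.
.........#####...#####.
.........######..#####.
........#######..#.###.
........#######........
.......................
.......................
..............#........
..........######.......
.......................
.......................
```

```bash
python3 -c "
from h import *
print(ticket.job_done())"
```

```text
the job is handed in; nothing more can be done
None
```

All three tins appear to be in the carton (the third is only partly visible by its near wall), the empty scoop is back on the scale's pan and let go, and the job was handed in at about 25 s with no verdict given.

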